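Stand the pan lid on edge in the lid rack

TASK

Put the steel pan lid away in the wire rack: first lay it, handle up, squarely on the middle of the sloping rest with a long edge against the stop lip and let go, so that it can be gripped anew by its upper edge. Then stand it upright on a long edge in the one empty bay, centred along the bay, and keep hold of it until it is down on the floor of the bay before letting go. Leave the two plates in the rack, the timer and the stack of cups where they are.

Things in the scene. Friction and masses are not known exactly. Their poses are not given: they have to be found in the camera images.
- pan_lid: pan lid: a loose steel plate 150 (its x) x 130 (its y) x 8 mm, about 0.3 kg, lying flat on the counter, handle up. Origin: centre of its underside; z is the plate's normal on the handle's side. A black bar handle runs along x across the middle: bar 80 mm long, 12 mm thick in y, from 24 to 36 mm above the underside, on two 12 mm feet at x = +-32 mm
- rest: sloping rest of bent steel sheet, 120 x 110 mm base, about 80 mm high, fixed to the counter; origin: centre of the underside near its upright leg; the slope rises along its +y. Behind (beyond +y of) the slope's top there is free room for a finger
- rest_slope: the sloping face of the rest, at 45 degrees. Origin: the point on the face where the centre of the lid's underside lies when the lid is seated against the lip; x along the lip, y uphill in the face, z out of the face. The face is 120 mm wide (x) and runs from y = -65 mm (stop lip, 14 mm high) to y = +18 mm, so a seated lid overhangs its top by 47 mm
- rack: rack base, grey plate 130 x 220 x 8 mm fixed to the counter, origin at the centre of its underside; carries three bays side by side along its y, 70 mm apart, in any order
- bay_empty: the one empty bay of the rack (fixed). Origin: centre of its underside, 8 mm over the counter; x along the slot, z up. Slot floor at z = 6 mm; at each side a hoop of 6 mm steel wire, 90 mm long, top at z = 53 mm; the slot is 12 mm wide (24 mm at the flared mouth). A lid standing in it on its long edge has its centre at z = 71 mm; let go, it leans a little
- bay_1: occupied bay like the empty one, holds plate_1
- bay_2: occupied bay like the empty one, holds plate_2
- plate_1: flat steel plate without handle, 140 x 10 x 80 mm, standing loose on edge in bay_1 (origin at the centre of its lower edge, z up)
- plate_2: flat steel plate like plate_1, standing loose in bay_2
- timer: lime green kitchen timer, 50 x 72 x 68 mm, loose behind the rest; origin at the centre of its underside
- cups: stack of clear dip cups, 66 mm across, 73 mm high, loose behind the rest; origin at the centre of its underside

How it is judged:
By the outcome, as a careful person would: the job done as asked, in the order asked, and still so for the second after the job is handed in, with the robot touching nothing.
It also fails if it takes over 54 s, if anything falls off the work surface, if the arm or the gripper's body presses on something with over 40 N, if the wrist force passes 120 N, or if a joint passes its speed limit or range.

ROBOT

A 6-joint arm with a two-finger parallel gripper is mounted at the origin on a cart in front of the work surface, level with it; the furniture and walls round the work are solid. World frame = base frame: x ahead of the robot, y to its left, z up, the work surface at z = 0. Lengths are in m, angles in rad, forces in N, time in s.
With the tool pointing down it reaches from about 0.275 to 0.85 m from the base axis. Payload 5.2 kg.
Tool frame: the origin (TCP) lies at the very end of the fingers, on their centre line; the grasp point (between the pads) lies 19 mm behind it (hold_point_z is the distance from the TCP to the grasp point, in m); z points along the fingers, y is the line along which they close (so a half turn about z gives the same grasp; the last joint's range is limited). The gripper opens to 85 mm and grips with 20 to 120 N. Pads are 22 mm wide; open, the fingers measure 114 mm over their backs; the gripper's body (76 mm by 85 mm) begins 54 mm behind the grasp point. The pads swing forward as they close: fully open they stand 13 mm farther back than shut.
Start: joints at [-1.348, 0.259, 1.535, -0, 1.348, -0.203], TCP at [0.227, -0.501, 0.201] pointing down, gripper open.
Joint ranges: [-3.14, 3.14], [-0.91, 2.08], [0.19, 2.58], [-1.22, 4.36], [0.22, 2.71], [-3.12, 3.12]. Speed limits (rad/s): [2.57, 2.57, 3.14, 3.14, 3.14, 3.14].

INTERFACE

Orientations are given as [roll, pitch, yaw] about the fixed x, y, z axes, in that order (R = Rz(yaw) Ry(pitch) Rx(roll)).
In Python, from plant import * gives the robot as it stands.
- The arm moves only by the tool arm_command, never from a script. Its argument "steps" is one flat list of numbers, 7 for each row, row after row: the finger opening in cm, from 0 to 8.54, then the shift along the tool's x, y, z in cm, then the turn, a rotation vector about the tool's x, y, z in degrees. A call has 1 to 12 rows; each row shifts and turns the commanded pose from where the row before left it, along the tool's axes as they then stand; what a row does not reach is not made up. A row lasts 1/12 s, in which the tool goes at most 41.7 mm and 7.16 degrees, less where a joint would pass 70% of its speed; a pose out of reach is approached as far as the arm can. A call with a gripper value outside its range is refused whole. The fingers move at their own pace and stop on an object; "squeeze" is the grip in N (left out, the last holds). Time passes only in rows, so rows that do not move let the fingers close. It gives the time, the measured TCP pose, the force, the opening and the grip force at its end, in the units of the state.
- sense(): the state, without advancing time (a new reading comes with each control period).
- snapshot(name): name is "side" or "top"; returns (picture, depth): 400x640x3 uint8, red, green, blue; 400x640 float32, m along the optical axis (not along the pixel's ray), 0 where there is no reading.
- calibration(name): a dict with "fx", "fy", "cx", "cy" (pixels), "dist" ([k1, k2, p1, p2, k3] as OpenCV has them; the pictures are not rectified), "rvec" (rotation vector, rad) and "tvec" (3), from world to camera coordinates, as OpenCV has them. Camera axes: x right, y down, z forward; pixel columns grow to the right and rows downward; lengths in m; the calibration is good to about 2 mm. A picture is of the moment at which its call begins. calibration takes no time and is no camera call.
- finish_job(): hands the job in; it is judged then, once.
The state is a dict: "t": time; "joint_pos": joint angles; "joint_velocities": joint speeds; "joint_efforts": joint torques, N m; "position": TCP position; "orientation": TCP orientation; "ft_force": force on the tool from outside, world axes, zero at the start; "wrist_torque": the same for the moment, N m; "grip_width": finger opening in m; "finger_force": force on a finger pad.
Only numpy, scipy, OpenCV 4.12 (cv2) and the standard library are available. Lean on these libraries where they do the work, as an engineer would, in place of code of your own. Each camera call takes 0.05 s, during which the arm holds its last target. There are 200 camera calls.

## Working session

There is one attempt and no reset: what is moved stays moved. The work goes in short steps, Python scripts to look and compute and a tool call to move; the robot and the scene stay as the last step left them, time stands still between calls to the robot, and variables do not carry over. Pictures are saved under pics/ and viewed, at most 10 in all, crops included, and the job is handed in when it is done.

Besides the shell and the picture viewer there is one more tool, called after "Request:" in YAML: its name, and indented under it one key for each argument. arm_command: Moves the arm, as the interface text tells. Its arguments: {"type":"object","properties":{"steps":{"type":"array"},"squeeze":{"type":"number"}},"required":["steps"]}

```bash
mkdir -p pics; ls; cat > h.py <<'E'
from plant import *
import numpy as np, cv2
from scipy.spatial.transform import Rotation as R
def snap(n,f):
    p,d=snapshot(n); cv2.imwrite(f'pics/{f}.png',p[:,:,::-1]); np.savez(f'pics/{f}.npz',p=p,d=d); return p,d
def world(n,d,pts,win=2):
    c=calibration(n); K=np.array([[c['fx'],0,c['cx']],[0,c['fy'],c['cy']],[0,0,1]])
    Rm=cv2.Rodrigues(np.array(c['rvec'],float))[0]; t=np.array(c['tvec'],float).ravel(); out=[]
    for u,v in pts:
        w=d[int(round(v))-win:int(round(v))+win+1,int(round(u))-win:int(round(u))+win+1]; w=w[w>0]
        z=np.median(w) if w.size else np.nan
        q=cv2.undistortPoints(np.array([[[u,v]]],float),K,np.array(c['dist'],float))[0,0]
        out.append(Rm.T@(np.array([q[0]*z,q[1]*z,z])-t))
    return np.array(out)
def cloud(n,d):
    c=calibration(n); K=np.array([[c['fx'],0,c['cx']],[0,c['fy'],c['cy']],[0,0,1]])
    Rm=cv2.Rodrigues(np.array(c['rvec'],float))[0]; t=np.array(c['tvec'],float).ravel()
    vv,uu=np.mgrid[0:400,0:640]
    q=cv2.undistortPoints(np.stack([uu,vv],-1).reshape(-1,1,2).astype(float),K,np.array(c['dist'],float)).reshape(400,640,2)
    P=np.dstack([q*d[...,None],d])
    return (P-t)@Rm
E
python3 - <<'E'
from h import *
print(sense())
for n in('top','side'):
    c=calibration(n);Rm=cv2.Rodrigues(np.array(c['rvec'],float))[0];print(n,-Rm.T@np.array(c['tvec']).ravel(),Rm.round(2).tolist(),c['fx'])
    snap(n,n+'0')
E
```

```text
pics
{'t': 0.0, 'joint_pos': array([-1.34780841e+00,  2.59361948e-01,  1.53607316e+00,  2.99302423e-05,
        1.34800736e+00, -2.02795358e-01]), 'joint_velocities': array([ 0.00137012,  0.00047553,  0.00094409,  0.00095273, -0.00162361,
        0.00153744]), 'joint_efforts': array([-8.75919523e-04, -4.46032548e+01, -2.90566063e+01, -2.27678684e-04,
        1.17645119e-02,  9.39512489e-06]), 'position': array([ 0.22707269, -0.50030346,  0.20016854]), 'orientation': array([-3.13978663e+00, -4.01146111e-04,  4.25776275e-01]), 'ft_force': array([ 0.64379589, -0.24844926,  0.59154455]), 'wrist_torque': array([-0.00967909,  0.02081037,  0.01117411]), 'finger_force': 0.0, 'grip_width': 0.08539089994771827}
top [0.41027456 0.01773528 0.99469974] [[0.05, -1.0, 0.01], [-0.98, -0.05, -0.2], [0.2, 0.01, -0.98]] 390.32609293660744
side [0.12427956 0.70862489 0.49631797] [[-0.82, -0.57, 0.01], [-0.27, 0.37, -0.89], [0.51, -0.73, -0.45]] 366.3024155527928
```

View pics/top0.png

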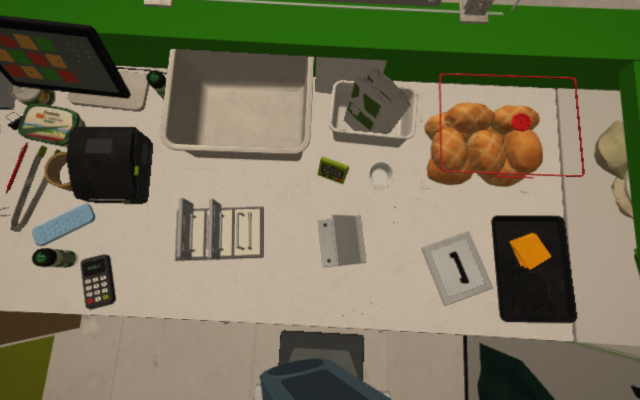

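View pics/side0.png

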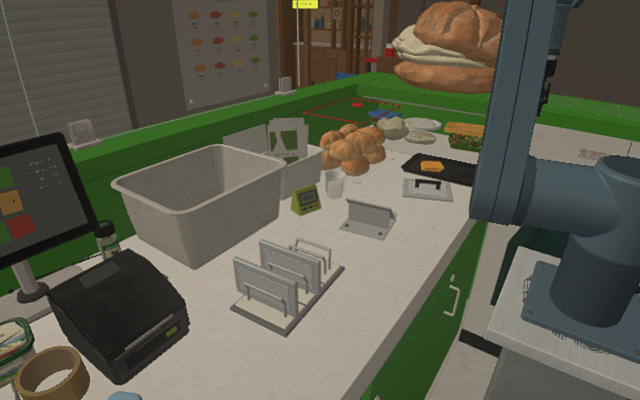

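The top view shows the rack at (220,232) with its empty bay on the right (245,232), the rest at (342,240) with its slope on one side, the lid at (457,268) with its handle running roughly up-down, the timer at (333,170) and the cups at (380,175). Next, enlarged crops and points.

```bash
python3 - <<'E'
from h import *
p=np.load('pics/top0.npz');im=p['p'][:,:,::-1]
a=cv2.resize(im[195:275,165:375],None,fx=3.8,fy=3.8,interpolation=cv2.INTER_CUBIC)
b=cv2.resize(im[225:315,415:500],None,fx=3.2,fy=3.2,interpolation=cv2.INTER_CUBIC)
o=np.zeros((a.shape[0]+b.shape[0],800,3),np.uint8);o[:a.shape[0],:a.shape[1]]=a[:,:800];o[a.shape[0]:,:b.shape[1]]=b
print(o.shape,a.shape);cv2.imwrite('pics/c1.png',o[:600])
W=cloud('top',p['d'])
for n,s in (('rest',np.s_[205:275:5,312:372:6]),('lid',np.s_[228:310:6,418:498:6])):
    print(n);print('\n'.join(' '.join('%4d'%(z*1000) for z in r) for r in W[s][...,2]))
E
```

```text
(592, 800, 3) (304, 798, 3)
rest
   1    2   -2   -3   -3   -1   -1    1    2    2
   0    2    0    2   -2    0    0    0    0    1
   1    1    0    0   64   50   29   18    0    0
   0    4    3    6   67   52   40   21   26    0
   3    6    7    5   71   49   37   23   22    0
   3    0    7    4   67   54   39   23   25    0
   1    1    2    6   71   57   40   22   21    2
   0    2    3    5   72   59   42   26   22    2
   2    0    2    3   73   57   42   29   19   -2
   2   -1    7    4   74   57   44   30   18    2
  -3    4    4    8   72   62   45   31   15   -3
   0   -1  994    8    1   63   50   34   18    0
  -1    0    6    4    5    0   -1    0   -1   -1
  -1    3    1    3   -1   -1    0    0    2    0
lid
  -3    0    0   -1   -3    2    0    1    0    0    0   -1   -2    0
   0    1    0    0   -1    0    1    8    7    0    0    0    0    1
   0   -1    0    0    9    9    5    9    8   10    0    2    0    0
  -1    6    6    7    7    6    7    8    7    4   -3   -1   -2    7
   0    9    6   10    8   11   34    9   10    4    1    0   -1   15
   1    0    6    9    5    9   32    6    7    9    8    1    0   16
   2   -1    4   10    8    9   10   37    8    3    6    1   -1   16
  -5    0    7    6    6    9   12   36    7    6    8    9    0   15
  -1   -3    0    9    8    8    4    8   34    6    7    7   -2   15
  -1    0    0    6    6    5   10    8   37   10    8    5    7   14
  -1    0    1    1    8    8    7    6    8    7    4    7    6    0
   0    0   -1   -3    8    9    9    4   10    6    0    4    0    0
  -2    0    0   -1    1    8    7    5   -2   -3   -6   -1    0    0
   1   -3    1    0    0    1    0    0    0   -2    0    0    1    1
```

View pics/c1.png

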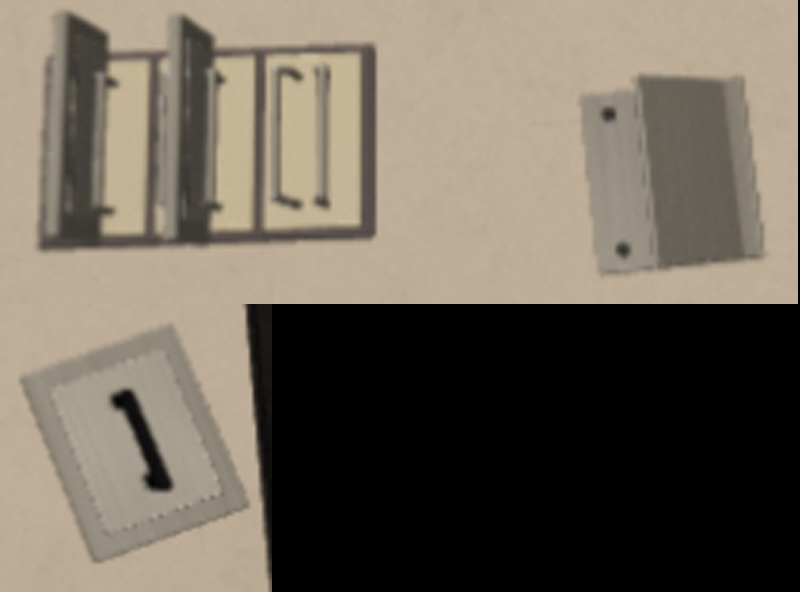

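```bash
python3 - <<'E'
from h import *
p=np.load('pics/top0.npz');W=cloud('top',p['d'])
def rect(P):
    r=cv2.minAreaRect((P[:,:2]*1000).astype(np.float32)); return np.round(r[0],1),np.round(r[1],1),round(r[2],2)
L=W[226:310,416:492].reshape(-1,3);m=(L[:,2]>.0045)&(L[:,2]<.05);print('lid',rect(L[m]),L[m].mean(0))
H=L[(L[:,2]>.027)&(L[:,2]<.045)];print('handle',rect(H),H.mean(0),len(H))
# slope
S=W[208:272,312:372].reshape(-1,3);m=(S[:,2]>.012)&(S[:,2]<.09);S=S[m]
A=S
for _ in range(8):
    c=A.mean(0);n=np.linalg.svd(A-c)[2][2];n*=np.sign(n[2]);A=S[abs((S-c)@n)<.006]
print('slope n',n,'tilt',np.degrees(np.arccos(n[2])),'az',np.degrees(np.arctan2(n[1],n[0])),len(A),len(S))
x=np.cross([0,0,1],n);x/=np.linalg.norm(x);y=np.cross(n,x)
print('x',x,'y',y)
Q=(A-c)@np.array([x,y,n]).T
print('extent x',np.percentile(Q[:,0],[0,1,50,99,100]),'y',np.percentile(Q[:,1],[0,1,2,50,98,99,100]),'c',c)
r=cv2.minAreaRect((Q[:,:2]*1000).astype(np.float32));print(r)
# rack
def und(pts,z):
    c=calibration('top');K=np.array([[c['fx'],0,c['cx']],[0,c['fy'],c['cy']],[0,0,1]]);Rm=cv2.Rodrigues(np.array(c['rvec'],float))[0];C=-Rm.T@np.array(c['tvec'],float).ravel()
    q=cv2.undistortPoints(np.array(pts,float).reshape(-1,1,2),K,np.array(c['dist'],float)).reshape(-1,2)
    d=np.c_[q,np.ones(len(q))]@Rm; return C+d*((z-C[2])/d[:,2])[:,None]
cr=lambda P:np.array(P,float)/3.8+[165,195]
print('rack corners',und(cr([(375,45),(375,237),(40,248)]),.008).round(4))
print('bay floor right corners/left',und(cr([(361,55),(361,230),(264,57),(264,234)]),.014).round(4))
print('hoop tops L,R',und(cr([(277,70),(277,203),(322,68),(322,203)]),.061).round(4))
print('rest top edge',und(cr([(638,77),(657,268)]),.073).round(4),'lip',und(cr([(743,77),(764,257)]),.02).round(4))
E
```

```text
lid (array([ 456.6, -304.7]), array([186.8, 168.4]), 11.12) [ 0.44960661 -0.31434813  0.00981529]
handle (array([ 450.4, -316. ]), array([81. , 12.8]), 22.57) [ 0.45083636 -0.31492386  0.03416257] 189
slope n [ 0.10817851 -0.68490597  0.72055619] tilt 43.89958062100311 az -81.02447937428587 1273 1423
x [ 0.98775509  0.15601247 -0.        ] y [-0.11241575  0.71173304  0.69339655]
extent x [-0.05875297 -0.05766762 -0.00014514  0.05971735  0.06070973] y [-0.044974   -0.0429508  -0.04242421  0.00061931  0.04230826  0.04297164
  0.04498512] c [ 0.50148914 -0.03904056  0.04514751]
((1.0316085815429688, 0.06418991088867188), (120.01335144042969, 88.77880859375), 0.6816294193267822)
rack corners [[0.5758 0.1749 0.008 ]
 [0.4483 0.1641 0.008 ]
 [0.4302 0.3812 0.008 ]]
bay floor right corners/left [[0.5675 0.1827 0.014 ]
 [0.4521 0.1727 0.014 ]
 [0.5627 0.2472 0.014 ]
 [0.4463 0.2355 0.014 ]]
hoop tops L,R [[0.5475 0.2271 0.061 ]
 [0.464  0.2189 0.061 ]
 [0.5503 0.1988 0.061 ]
 [0.4654 0.191  0.061 ]]
rest top edge [[ 0.5534 -0.0018  0.073 ]
 [ 0.4362 -0.019   0.073 ]] lip [[ 0.5653 -0.0726  0.02  ]
 [ 0.4484 -0.09    0.02  ]]
```

```bash
cat >> h.py <<'E'
def M(p,Rm): T=np.eye(4);T[:3,:3]=Rm;T[:3,3]=p;return T
def E(r,p,y): return R.from_euler('xyz',[r,p,y],degrees=True).as_matrix()
SL=M([.498,-.0228,.061],E(0,0,8.7)@E(45,0,0))    # rest_slope
BAY=M([.5072,.209,.008],E(0,0,5.1))              # bay_empty
LID=M([.4503,-.3152,0],E(0,0,22.57))
FLIP=E(180,0,0)
def delta(p,Rm,s=None):
    s=s or sense(); Rc=R.from_euler('xyz',s['orientation']).as_matrix()
    r=R.from_matrix(Rc.T@Rm).as_rotvec(degrees=True); d=Rm.T@(p-s['position'])*100
    print('turn deg',r.round(2),'rows',np.linalg.norm(r)/7.1,'| then shift cm',d.round(2),'rows',np.linalg.norm(d)/4.1)
def at(T,x,y,z): return (T@[x,y,z,1])[:3]
E
python3 - <<'E'
from h import *
import plant; print([k for k in dir(plant) if k[0]!='_'])
delta(at(LID,0,0,.09),LID[:3,:3]@FLIP)
E
```

```text
['IKError', 'calibration', 'finish_job', 'hold_point_z', 'sense', 'snapshot']
turn deg [-0.09 -0.02  1.83] rows 0.2574201488857149 | then shift cm [27.72 -8.53 11.03] rows 7.567603793840541
```

Request:
arm_command:
  steps: [8.5, 0, 0, 0, 0, 0, 1.83, 8.5, 2.77, -0.85, 1.1, 0, 0, 0, 8.5, 2.77, -0.85, 1.1, 0, 0, 0, 8.5, 2.77, -0.85, 1.1, 0, 0, 0, 8.5, 2.77, -0.85, 1.1, 0, 0, 0, 8.5, 2.77, -0.85, 1.1, 0, 0, 0, 8.5, 2.77, -0.85, 1.1, 0, 0, 0, 8.5, 2.77, -0.85, 1.1, 0, 0, 0, 8.5, 2.77, -0.85, 1.1, 0, 0, 0, 8.5, 2.77, -0.85, 1.1, 0, 0, 0, 8.5, 2.77, -0.85, 1.1, 0, 0, 0, 8.5, 0, 0, 0, 0, 0, 0]
  squeeze: 60

```text
t: 1.1
position: [0.4522, -0.3113, 0.0884]
orientation: [-3.137, -0.0, 0.397]
ft_force: [-0.1, 1.0, 0.6]
grip_width: 0.0851
finger_force: 0.0
```

```bash
python3 - <<'E'
from h import *
s=sense();print(s['position'],s['orientation'],s['t'],s['joint_pos'])
delta(at(LID,0,0,.013),LID[:3,:3]@FLIP)
p,d=snap('side','s1')
cv2.imwrite('pics/s1c.png',cv2.resize(p[100:260,330:540,::-1],None,fx=3.7,fy=3.7,interpolation=cv2.INTER_CUBIC))
E
```

```text
[ 0.45219522 -0.3113143   0.08842991] [-3.13657989e+00 -2.80442979e-04  3.97351398e-01] 1.1 [-0.80762131  0.3603951   1.68690511  0.00230723  1.09887428  0.36476934]
turn deg [-0.29 -0.02  0.2 ] rows 0.04907371862962643 | then shift cm [-0.32  0.29  7.54] rows 1.8427733252627705
```

View pics/s1c.png

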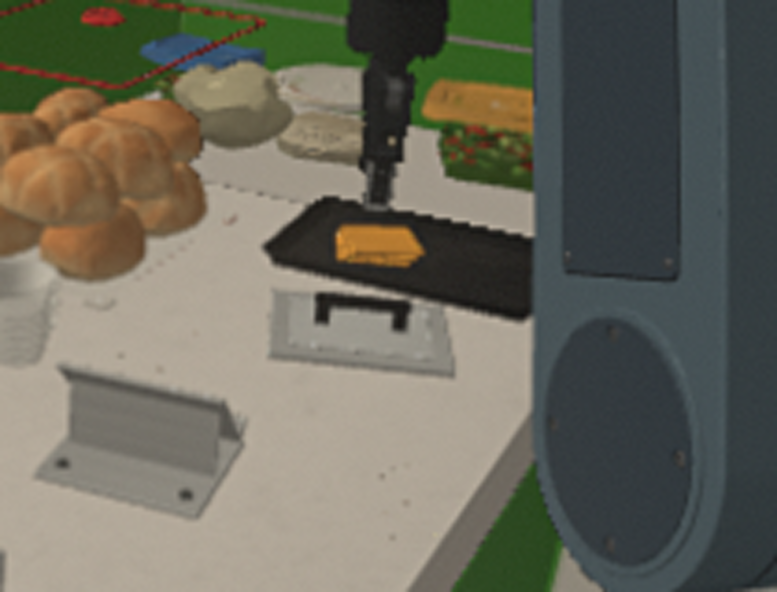

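The crop shows the rest's back, the lid with its handle (crop (362,310)) and the gripper above it. The fingertips may merge with the black tray, so I check using projection and depth.

```bash
python3 - <<'E'
from h import *
s=sense();c=calibration('side');K=np.array([[c['fx'],0,c['cx']],[0,c['fy'],c['cy']],[0,0,1]])
P=np.array([s['position'],at(LID,.04,0,.036),at(LID,-.04,0,.036),at(LID,.075,.065,.008),at(LID,-.075,.065,.008),at(LID,-.075,-.065,.008),at(LID,.075,-.065,.008)])
print(cv2.projectPoints(P,np.array(c['rvec'],float),np.array(c['tvec'],float),K,np.array(c['dist'],float))[0].reshape(-1,2).round(1))
d=np.load('pics/s1.npz')['d'];W=cloud('side',d)
for v in range(140,192,4): print(v,[tuple((W[v,u]*1000).round().astype(int)) for u in (428,432,436)])
E
```

```text
[[428.8 163.9]
 [413.8 178.6]
 [440.2 181.1]
 [400.9 194.6]
 [452.2 199.9]
 [448.6 181.9]
 [402.2 177.4]]
140 [(np.int64(475), np.int64(-348), np.int64(151)), (np.int64(430), np.int64(-247), np.int64(186)), (np.int64(420), np.int64(-249), np.int64(188))]
144 [(np.int64(475), np.int64(-353), np.int64(137)), (np.int64(432), np.int64(-259), np.int64(171)), (np.int64(425), np.int64(-273), np.int64(169))]
148 [(np.int64(592), np.int64(-715), np.int64(-3)), (np.int64(431), np.int64(-261), np.int64(159)), (np.int64(423), np.int64(-269), np.int64(158))]
152 [(np.int64(443), np.int64(-264), np.int64(143)), (np.int64(431), np.int64(-265), np.int64(146)), (np.int64(421), np.int64(-268), np.int64(147))]
156 [(np.int64(543), np.int64(-577), np.int64(14)), (np.int64(431), np.int64(-268), np.int64(133)), (np.int64(516), np.int64(-590), np.int64(17))]
160 [(np.int64(537), np.int64(-567), np.int64(3)), (np.int64(524), np.int64(-574), np.int64(4)), (np.int64(511), np.int64(-581), np.int64(4))]
164 [(np.int64(512), np.int64(-495), np.int64(16)), (np.int64(500), np.int64(-503), np.int64(16)), (np.int64(
[... 203 characters left out ...]
 np.int64(-458), np.int64(2)), (np.int64(483), np.int64(-462), np.int64(3)), (np.int64(475), np.int64(-480), np.int64(0))]
176 [(np.int64(481), np.int64(-416), np.int64(5)), (np.int64(467), np.int64(-417), np.int64(8)), (np.int64(452), np.int64(-409), np.int64(15))]
180 [(np.int64(448), np.int64(-320), np.int64(34)), (np.int64(463), np.int64(-409), np.int64(-2)), (np.int64(451), np.int64(-413), np.int64(0))]
184 [(np.int64(455), np.int64(-348), np.int64(8)), (np.int64(434), np.int64(-319), np.int64(25)), (np.int64(423), np.int64(-324), np.int64(26))]
188 [(np.int64(445), np.int64(-322), np.int64(7)), (np.int64(434), np.int64(-326), np.int64(9)), (np.int64(420), np.int64(-322), np.int64(14))]
```

Request:
arm_command:
  steps: [8.5, -0.4, 0.2, 0, 0, 0, 0.2, 4, 0, 0, 2.5, 0, 0, 0, 4, 0, 0, 2.5, 0, 0, 0, 4, 0, 0, 2.4, 0, 0, 0, 4, 0, 0, 0, 0, 0, 0, 0.5, 0, 0, 0, 0, 0, 0, 0.5, 0, 0, 0, 0, 0, 0, 0.5, 0, 0, 0, 0, 0, 0, 0.5, 0, 0, 0, 0, 0, 0, 0.5, 0, 0, 0, 0, 0, 0, 0.5, 0, 0, 0, 0, 0, 0, 0.5, 0, 0, 0, 0, 0, 0]
  squeeze: 60

```text
t: 2.15
position: [0.4477, -0.3196, 0.0175]
orientation: [3.141, -0.0, 0.391]
ft_force: [0.1, -0.4, 1.1]
grip_width: 0.0049
finger_force: 0.0
```

```bash
python3 - <<'E'
from h import *
s=sense();print(s['position'],s['grip_width'],s['finger_force'],hold_point_z)
p,d=snap('side','s2')
q,d=snap('top','t2')
o=np.hstack([cv2.resize(p[120:220,390:490,::-1],(400,400),interpolation=cv2.INTER_CUBIC),cv2.resize(q[215:315,410:510,::-1],(400,400),interpolation=cv2.INTER_CUBIC)])
cv2.imwrite('pics/s2c.png',o)
E
```

```text
[ 0.44769456 -0.31962846  0.0175321 ] 0.004930066456437132 0.0 0.0187
```

View pics/s2c.png

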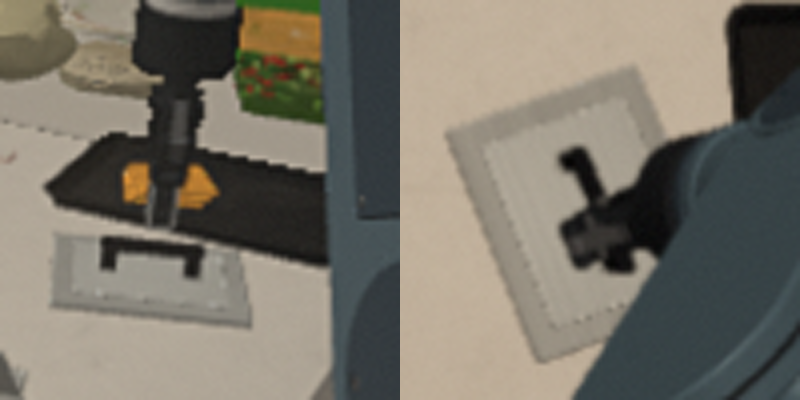

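The fingers (side crop tip (162,225)) have closed above the handle bar, not around it. So the real tip is higher than reported; measuring it with both depth images.

```bash
python3 - <<'E'
from h import *
s=sense();print(s['joint_pos'],s['orientation'])
W=cloud('side',np.load('pics/s2.npz')['d'])
for v in range(150,184,2): print(v,[tuple(int(k) for k in (W[v,u]*1000).round()) for u in (426,428,430,432,434)])
W=cloud('top',np.load('pics/t2.npz')['d'])
print('top')
for v in range(262,288,3): print(v,[tuple(int(k) for k in (W[v,u]*1000).round()) for u in range(449,475,3)])
E
```

```text
[-8.22785953e-01  4.48524647e-01  1.75869450e+00 -2.89385843e-05
  9.34091165e-01  3.57443786e-01] [ 3.14132001e+00 -7.69837496e-05  3.90583801e-01]
150 [(588, -680, -1), (454, -297, 138), (448, -297, 139), (437, -281, 146), (430, -276, 149)]
152 [(579, -657, -1), (454, -299, 131), (446, -292, 135), (438, -288, 138), (427, -270, 145)]
154 [(554, -583, 18), (454, -301, 124), (436, -265, 139), (429, -261, 141), (424, -264, 142)]
156 [(552, -582, 11), (453, -302, 118), (434, -260, 135), (429, -263, 135), (423, -261, 137)]
158 [(550, -578, 4), (452, -300, 112), (435, -265, 127), (430, -268, 127), (423, -266, 129)]
160 [(543, -561, 3), (453, -308, 103), (435, -268, 120), (431, -275, 118), (426, -277, 119)]
162 [(524, -506, 17), (451, -302, 99), (436, -274, 111), (430, -276, 112), (425, -279, 112)]
164 [(516, -486, 18), (444, -284, 100), (438, -284, 101), (434, -290, 100), (429, -293, 101)]
166 [(510, -469, 17), (444, -287, 93), (439, -289, 94), (433, -289, 95), (429, -295, 94)]
168 [(506, -459, 14), (450, -307, 78), (443, -304, 81), (437, -306, 82), (433, -314, 80)]
170 [(503, -456, 8), (
[... 1349 characters left out ...]
431, -282, 153), (431, -287, 158), (431, -285, 180), (431, -285, 194)]
277 [(425, -297, 8), (424, -262, 136), (424, -266, 144), (424, -273, 144), (425, -283, 133), (427, -323, 39), (425, -286, 160), (425, -289, 168), (425, -288, 186)]
280 [(418, -296, 9), (418, -304, 8), (418, -268, 139), (418, -274, 140), (419, -322, 19), (420, -324, 33), (420, -331, 36), (421, -348, 8), (421, -356, 6)]
283 [(411, -296, 10), (411, -304, 8), (412, -311, 7), (412, -318, 10), (412, -325, 10), (413, -327, 26), (413, -331, 34), (414, -348, 7), (412, -192, 439)]
286 [(404, -296, 8), (404, -304, 6), (404, -311, 8), (405, -318, 9), (405, -324, 13), (406, -333, 9), (406, -340, 10), (406, -347, 10), (408, -189, 448)]
```

Request:
arm_command:
  steps: [6, 0, 0, 0, 0, 0, 0, 6, 0, 0, 0, 0, 0, 0, 6, 0, 0, 0, 0, 0, 0, 6, 0, 0, 1.2, 0, 0, 0, 6, 0, 0, 1.2, 0, 0, 0, 6, 0, 0, 0.9, 0, 0, 0, 6, 0, 0, 0, 0, 0, 0]

```text
t: 2.83
position: [0.4463, -0.3183, -0.0179]
orientation: [-3.138, 0.001, 0.39]
ft_force: [-0.6, 0.5, 0.2]
grip_width: 0.0598
finger_force: 0.0
```

Request:
arm_command:
  steps: [0.5, 0, 0, 0, 0, 0, 0, 0.5, 0, 0, 0, 0, 0, 0, 0.5, 0, 0, 0, 0, 0, 0, 0.5, 0, 0, 0, 0, 0, 0, 0.5, 0, 0, 0, 0, 0, 0, 0.5, 0, 0, 0, 0, 0, 0]

```text
t: 3.33
position: [0.4478, -0.3198, -0.0152]
orientation: [3.141, -0.0, 0.39]
ft_force: [-1.0, 1.5, 4.8]
grip_width: 0.0105
finger_force: 60.1
```

```bash
python3 - <<'E'
from h import *
s=sense();print(s['position'],s['orientation'],s['grip_width'],s['finger_force'],s['ft_force'])
E
```

```text
[ 0.44776734 -0.31978641 -0.0152272 ] [ 3.14050652e+00 -4.32115349e-04  3.90394782e-01] 0.01051557875281162 60.0537246465683 [-0.98909812  1.54850823  4.75737373]
```

Request:
arm_command:
  steps: [0.5, 0, 0, -1, 0, 0, 0, 0.5, 0, 0, -2, 0, 0, 0, 0.5, 0, 0, -3, 0, 0, 0, 0.5, 0, 0, -3, 0, 0, 0, 0.5, 0, 0, -3, 0, 0, 0, 0.5, 0, 0, -2, 0, 0, 0, 0.5, 0, 0, -1, 0, 0, 0, 0.5, 0, 0, 0, 0, 0, 0]

```text
t: 4.0
position: [0.4484, -0.3205, 0.1366]
orientation: [3.137, -0.002, 0.39]
ft_force: [0.4, -0.6, -2.6]
grip_width: 0.0109
finger_force: 59.1
```

```bash
python3 - <<'E'
from h import *
s=sense();print(s['position'],s['orientation'],s['grip_width'],s['finger_force'],s['ft_force'])
Rt=SL[:3,:3]@FLIP
delta(at(SL,0,0,.10)+.0152*Rt[:,2],Rt)
E
```

```text
[ 0.44842159 -0.32048197  0.13658465] [ 3.13723026e+00 -1.62594268e-03  3.90445305e-01] 0.010895469481821822 59.1245698928833 [ 0.35295419 -0.60870414 -2.61126283]
turn deg [45.02  5.25 13.01] rows 6.641598950006682 | then shift cm [  9.4  -14.93  17.14] rows 6.000329815639506
```

Request:
arm_command:
  steps: [0.5, 0, 0, 0, 5, 0.58, 1.45, 0.5, 0, 0, 0, 5, 0.58, 1.45, 0.5, 0, 0, 0, 5, 0.58, 1.45, 0.5, 0, 0, 0, 5, 0.58, 1.45, 0.5, 0, 0, 0, 5, 0.58, 1.45, 0.5, 0, 0, 0, 5, 0.58, 1.45, 0.5, 0, 0, 0, 5, 0.58, 1.45, 0.5, 0, 0, 0, 5, 0.58, 1.45, 0.5, 0, 0, 0, 5, 0.58, 1.45, 0.5, 0, 0, 0, 0, 0, 0]

```text
t: 4.83
position: [0.4455, -0.3201, 0.1277]
orientation: [-2.342, 0.009, 0.147]
ft_force: [-1.4, 0.6, -5.3]
grip_width: 0.0109
finger_force: 59.5
```

Request:
arm_command:
  steps: [0.5, 0.6, -0.9, 1.1, 0, 0, 0, 0.5, 1.2, -1.9, 2.1, 0, 0, 0, 0.5, 1.2, -1.9, 2.1, 0, 0, 0, 0.5, 1.2, -1.9, 2.1, 0, 0, 0, 0.5, 1.2, -1.9, 2.1, 0, 0, 0, 0.5, 1.2, -1.9, 2.1, 0, 0, 0, 0.5, 1.2, -1.9, 2.1, 0, 0, 0, 0.5, 1.2, -1.9, 2.1, 0, 0, 0, 0.5, 0.4, -0.7, 1.3, 0, 0, 0, 0.5, 0, 0, 0, 0, 0, 0, 0.5, 0, 0, 0, 0, 0, 0]

```text
t: 5.75
position: [0.5055, -0.0805, 0.1184]
orientation: [-2.354, 0.004, 0.154]
ft_force: [-0.3, -1.0, -3.3]
grip_width: 0.0107
finger_force: 59.6
```

```bash
python3 - <<'E'
from h import *
s=sense();print(s['position'],np.degrees(s['orientation']),s['joint_pos'].round(2),s['ft_force'])
Rt=SL[:3,:3]@FLIP
delta(at(SL,0,0,.10)+.0152*Rt[:,2],Rt)
p,d=snap('side','s3');q,d2=snap('top','t3')
o=np.hstack([cv2.resize(p[100:300,250:450,::-1],(400,400),interpolation=cv2.INTER_CUBIC),cv2.resize(q[170:310,280:420,::-1],(400,400),interpolation=cv2.INTER_CUBIC)])
cv2.imwrite('pics/s3c.png',o)
E
```

```text
[ 0.50549398 -0.08051386  0.11835415] [-134.88497803    0.23109381    8.81655189] [-0.74  0.61  1.5   0.46  1.68  0.58] [-0.3332847 -1.0222877 -3.2966686]
turn deg [-0.11  0.25 -0.08] rows 0.039877971329868485 | then shift cm [ 0.13 -0.06 -0.31] rows 0.08349218315123594
```

View pics/s3c.png

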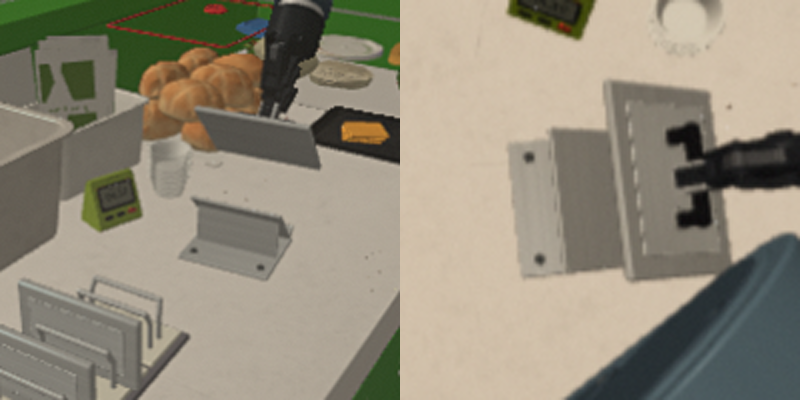

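The lid hangs tilted and parallel in front of the rest: in the side crop its underside spans (197,108)–(320,168), and in the top crop it spans (605,82)–(730,278). Measuring its pose relative to the slope.

```bash
cat >> h.py <<'E'
def plate(n,f,v0,v1,u0,u1,n0,c0,tol=.004):
    W=cloud(n,np.load(f'pics/{f}.npz')['d'])[v0:v1,u0:u1].reshape(-1,3)
    A=W[(abs((W-c0)@n0)<.03)&(np.linalg.norm(W-c0,axis=1)<.12)]
    S=A
    for _ in range(15):
        c=np.median(A,0) if _==0 else A.mean(0);m=np.linalg.svd(A-c)[2][2];m*=np.sign(m@n0);A=S[abs((S-c)@m)<tol]
    return A,c,m
E
python3 - <<'E'
from h import *
s=sense();Rc=R.from_euler('xyz',s['orientation']).as_matrix()
n0=SL[:3,2];c0=s['position']-.0152*Rc[:,2]
print('tool hyp lid origin',c0)
for cam,f,b in (('top','t3',(192,274,345,402)),('side','s3',(148,190,342,415))):
    A,c,m=plate(cam,f,*b,n0,c0)
    Q=(A-SL[:3,3])@SL[:3,:3]   # slope coordinates
    r=cv2.minAreaRect((Q[:,:2]*1000).astype(np.float32))
    print(cam,len(A),'c in slope',((c-SL[:3,3])@SL[:3,:3]*1000).round(1),'n in slope',(m@SL[:3,:3]).round(3),'rect',np.round(r[0],1),np.round(r[1],1),round(r[2],2))
    print(np.percentile(Q[:,0]*1000,[.5,2,98,99.5]).round(1),np.percentile(Q[:,1]*1000,[.5,2,98,99.5]).round(1))
# rest again, from side0 and top0 in slope coords
for cam,f,b in (('top','top0',(208,272,330,368)),):
    A,c,m=plate(cam,f,*b,n0,SL[:3,3]-.023*SL[:3,1],.003); Q=(A-SL[:3,3])@SL[:3,:3]*1000
    print('rest',len(A),'n',(m@SL[:3,:3]).round(3),'z med',np.median(Q[:,2]),np.percentile(Q[:,0],[.5,2,98,99.5]).round(1),np.percentile(Q[:,1],[.5,2,98,99.5]).round(1))
E
```

```text
tool hyp lid origin [ 0.50775385 -0.09304361  0.12929687]
top 2033 c in slope [ -0.2  14.2 105.2] n in slope [0.001 0.004 1.   ] rect [2.6 0.9] [149.2 133.8] 0.14
[-71.3 -69.4  73.9  76.2] [-62.5 -59.3  64.5  65.5]
side 1141 c in slope [-3.7  9.1 96.6] n in slope [ 0.009 -0.01   1.   ] rect [-0.6  0.6] [151.1 133. ] 0.58
[-74.9 -73.5  70.8  73.7] [-63.2 -60.1  64.4  66. ]
rest 1340 n [-0.     0.008  1.   ] z med 0.36724476310317544 [-74.4 -57.5  61.5  75.7] [-92.1 -90.1  19.3  20.5]
```

Request:
arm_command:
  steps: [0.5, 0, -0.5, 1, 0, 0, 0, 0.5, 0, 0, 2, 0, 0, 0, 0.5, 0, 0, 2, 0, 0, 0, 0.5, 0, 0, 2, 0, 0, 0, 0.5, 0, 0, 1.2, 0, 0, 0, 0.5, 0, 0, 0.6, 0, 0, 0, 0.5, 0, 0, 0.2, 0, 0, 0, 0.5, 0, 0, 0, 0, 0, 0, 0.5, 0, 0, 0, 0, 0, 0]

```text
t: 6.6
position: [0.4965, -0.0159, 0.0594]
orientation: [-2.354, 0.002, 0.151]
ft_force: [0.3, -0.1, -3.1]
grip_width: 0.0105
finger_force: 59.5
```

```bash
python3 - <<'E'
from h import *
s=sense();print(((s['position']-SL[:3,3])@SL[:3,:3]*1000).round(1),'F slope',(s['ft_force']@SL[:3,:3]).round(1))
n0=SL[:3,2];c0=at(SL,0,0,.008)
q,d=snap('top','t4');snap('side','s4')
for cam,f,b in (('top','t4',(192,274,315,380)),('side','s4',(165,230,325,405))):
    A,c,m=plate(cam,f,*b,n0,c0)
    Q=(A-SL[:3,3])@SL[:3,:3]*1000
    r=cv2.minAreaRect(Q[:,:2].astype(np.float32))
    print(cam,len(A),'z',np.median(Q[:,2]).round(1),'n in slope',(m@SL[:3,:3]).round(3),'rect',np.round(r[0],1),np.round(r[1],1),round(r[2],2))
    print(np.percentile(Q[:,0],[.5,2,98,99.5]).round(1),np.percentile(Q[:,1],[.5,2,98,99.5]).round(1))
E
```

```text
[-0.4  3.8 -6.1] F slope [ 0.3 -2.3 -2.1]
top 1974 z 16.6 n in slope [ 0. -0.  1.] rect [  3.7 -17.6] [149.7 181. ] 0.2
[-70.4 -67.8  75.1  77.3] [-104.5 -100.1   69.6   70.6]
side 788 z -1.1 n in slope [ 0.007 -0.253  0.968] rect [-2.3  1. ] [178.7 140.6] 0.48
[-77.3 -71.   70.2  75. ] [-67.2 -62.9  69.3  70. ]
```

Request:
arm_command:
  steps: [0.5, 0, 0, 0.3, 0, 0, 0, 0.5, 0, 0, 0.2, 0, 0, 0, 0.5, 0, 0, 0.15, 0, 0, 0, 0.5, 0, 0, 0, 0, 0, 0]

```text
t: 7.03
position: [0.495, -0.0103, 0.0544]
orientation: [-2.353, 0.003, 0.151]
ft_force: [-0.2, -0.6, -2.3]
grip_width: 0.0105
finger_force: 59.6
```

Request:
arm_command:
  steps: [0.5, 0, 0, 0.1, 0, 0, 0, 0.5, 0, 0, 0.1, 0, 0, 0, 0.5, 0, 0, 0, 0, 0, 0]

```text
t: 7.28
position: [0.4952, -0.0103, 0.0542]
orientation: [-2.354, 0.002, 0.152]
ft_force: [-3.2, -6.5, 8.2]
grip_width: 0.0109
finger_force: 61.1
```

Request:
arm_command:
  steps: [0.5, 0, 0.15, -0.05, 0, 0, 0, 0.5, 0, 0.15, 0, 0, 0, 0, 0.5, 0, 0.1, 0, 0, 0, 0, 0.5, 0, 0, 0, 0, 0, 0]

```text
t: 7.62
position: [0.4959, -0.0122, 0.0521]
orientation: [-2.352, 0.002, 0.151]
ft_force: [0.9, -1.9, 8.2]
grip_width: 0.0105
finger_force: 60.9
```

```bash
python3 - <<'E'
from h import *
s=sense();print(((s['position']-SL[:3,3])@SL[:3,:3]*1000).round(1),'F slope',(s['ft_force']@SL[:3,:3]).round(1))
E
```

```text
[ -0.4   1.3 -13.9] F slope [0.6 4.4 7.2]
```

Request:
arm_command:
  steps: [0.5, 0, 0.1, 0, 0, 0, 0, 0.5, 0, 0.1, 0, 0, 0, 0, 0.5, 0, 0, 0, 0, 0, 0]

```text
t: 7.87
position: [0.496, -0.0127, 0.0516]
orientation: [-2.349, 0.001, 0.151]
ft_force: [-0.2, -0.2, 12.1]
grip_width: 0.0106
finger_force: 61.1
```

```bash
python3 - <<'E'
from h import *
s=sense();print(((s['position']-SL[:3,3])@SL[:3,:3]*1000).round(1),'F slope',(s['ft_force']@SL[:3,:3]).round(1))
E
```

```text
[ -0.4   0.6 -13.9] F slope [-0.3  8.4  8.7]
```

Request:
arm_command:
  steps: [4, 0, 0, 0, 0, 0, 0, 4, 0, 0, 0, 0, 0, 0, 4, 0, 0, 0, 0, 0, 0, 4, 0, 0, 0, 0, 0, 0, 4, 0, 0, -0.5, 0, 0, 0, 4, 0, 0, -1.5, 0, 0, 0, 4, 0, 0, -3, 0, 0, 0, 4, 0, 0, -3, 0, 0, 0, 4, 0, 0, -3, 0, 0, 0, 4, 0, 0, -2, 0, 0, 0, 4, 0, 0, 0, 0, 0, 0]

```text
t: 8.78
position: [0.5117, -0.1087, 0.1431]
orientation: [-2.358, -0.001, 0.149]
ft_force: [0.3, 0.1, 0.9]
grip_width: 0.0403
finger_force: 0.0
```

```bash
python3 - <<'E'
from h import *
n0=SL[:3,2];c0=at(SL,0,0,.008)
p,d=snap('side','s5');q,d=snap('top','t5')
for cam,f,b in (('top','t5',(192,274,315,380)),('side','s5',(165,230,325,405))):
    A,c,m=plate(cam,f,*b,n0,c0,.003)
    Q=(A-SL[:3,3])@SL[:3,:3]*1000
    k=abs(Q[:,1])<75;r=cv2.minAreaRect(Q[k,:2].astype(np.float32))
    print(cam,len(A),'z',np.median(Q[:,2]).round(1),'n in slope',(m@SL[:3,:3]).round(3),'rect',np.round(r[0],1),np.round(r[1],1),round(r[2],2))
    print(np.percentile(Q[:,0],[.5,2,98,99.5]).round(1),np.percentile(Q[:,1],[.5,2,98,99.5]).round(1))
o=np.hstack([cv2.resize(p[100:300,250:450,::-1],(400,400),interpolation=cv2.INTER_CUBIC),cv2.resize(q[170:310,280:420,::-1],(400,400),interpolation=cv2.INTER_CUBIC)])
cv2.imwrite('pics/s5c.png',o)
E
```

```text
top 2293 z 8.9 n in slope [0.002 0.002 1.   ] rect [ 3.1 -0.3] [149.4 136.4] 0.05
[-70.9 -68.6  74.3  76.6] [-99.5 -97.   65.4  66.6]
side 765 z 0.3 n in slope [ 0.006 -0.109  0.994] rect [ 1.2 -3.1] [174.  143.3] 0.15
[-82.  -72.5  72.7  82.4] [-76.5 -73.8  66.1  67.2]
```

View pics/s5c.png

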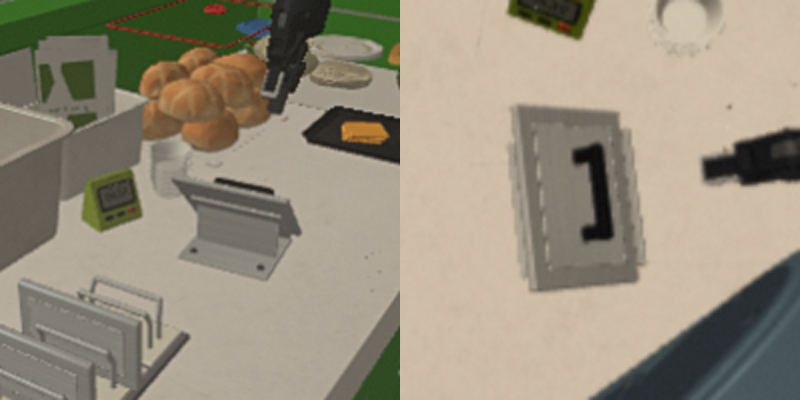

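The lid sits square on the rest (top crop (515,105)–(635,290), both ends parallel to the lip; side crop shows it overhanging the top, handle beyond). It is released, so I plan the regrasp by the upper edge.

```bash
python3 - <<'E'
from h import *
s=sense();Rg=SL[:3,:3]@E(90,0,0)
s['position']=s['position']+[0,0,.12]
delta(at(SL,.0025,.16-.033,.005),Rg,s)
print('slope coords',((s['position']-SL[:3,3])@SL[:3,:3]*1000).round(1))
E
```

```text
turn deg [-9.017e+01  1.900e-01 -8.000e-02] rows 12.69939570191241 | then shift cm [  0.32 -19.49  -4.46] rows 4.877382366464214
slope coords [ -0.7  82.4 199.9]
```

Request:
arm_command:
  steps: [5, 0, -1.7, -1.7, 0, 0, 0, 5, 0, -1.7, -1.7, 0, 0, 0, 5, 0, -1.7, -1.7, 0, 0, 0, 5, 0, -1.7, -1.7, 0, 0, 0, 5, 0, -1.7, -1.7, 0, 0, 0, 5, 0, 0, 0, -6.45, 0, 0, 5, 0, 0, 0, -6.45, 0, 0, 5, 0, 0, 0, -6.45, 0, 0, 5, 0, 0, 0, -6.45, 0, 0, 5, 0, 0, 0, -6.45, 0, 0, 5, 0, 0, 0, -6.45, 0, 0, 5, 0, 0, 0, -6.45, 0, 0]

```text
t: 9.88
position: [0.5097, -0.104, 0.2603]
orientation: [3.138, 0.003, 0.153]
ft_force: [0.2, -0.2, -0.2]
grip_width: 0.0499
finger_force: 0.0
```

Request:
arm_command:
  steps: [5, 0, 0, 0, -6.45, 0, 0, 5, 0, 0, 0, -6.45, 0, 0, 5, 0, 0, 0, -6.45, 0, 0, 5, 0, 0, 0, -6.45, 0, 0, 5, 0, 0, 0, -6.45, 0, 0, 5, 0, 0, 0, -6.45, 0, 0, 5, 0, 0, 0, -6.45, 0, 0, 5, 0, 0, 0, 0, 0, 0, 5, 0, 0, 0, 0, 0, 0]

```text
t: 10.63
position: [0.5088, -0.1029, 0.2579]
orientation: [2.357, 0.011, 0.157]
ft_force: [0.2, -0.1, 0.4]
grip_width: 0.05
finger_force: 0.0
```

```bash
python3 - <<'E'
from h import *
s=sense();Rg=SL[:3,:3]@E(90,0,0);print(s['joint_pos'].round(2),s['position'])
delta(at(SL,.0025,.16-.033,.005),Rg)
print('slope coords',((s['position']-SL[:3,3])@SL[:3,:3]*1000).round(1))
E
```

```text
[ 0.12  0.21  1.74 -0.83  1.28  1.81] [ 0.50882175 -0.10285162  0.25793678]
turn deg [-0.04  0.24  0.62] rows 0.09384347899643446 | then shift cm [  0.39 -19.14  -4.49] rows 4.794932348946758
slope coords [ -1.4  82.1 196.4]
```

Request:
arm_command:
  steps: [5, 0.06, -1.4, -0.6, 0, 0, 0.6, 5, 0.06, -2.7, -0.6, 0, 0, 0, 5, 0.06, -2.7, -0.6, 0, 0, 0, 5, 0.06, -2.7, -0.6, 0, 0, 0, 5, 0.06, -2.7, -0.6, 0, 0, 0, 5, 0.06, -2.7, -0.6, 0, 0, 0, 5, 0.03, -2.7, -0.6, 0, 0, 0, 5, 0, -1.5, -0.3, 0, 0, 0, 5, 0, 0, 0, 0, 0, 0, 5, 0, 0, 0, 0, 0, 0]

```text
t: 11.47
position: [0.4908, 0.0602, 0.1575]
orientation: [2.355, -0.003, 0.144]
ft_force: [-0.7, -1.0, 0.8]
grip_width: 0.0498
finger_force: 0.0
```

```bash
python3 - <<'E'
from h import *
s=sense();Rg=SL[:3,:3]@E(90,0,0);print(s['joint_pos'].round(2),s['position'])
delta(at(SL,.0025,.034-.033,.005),Rg)
print('slope coords',((s['position']-SL[:3,3])@SL[:3,:3]*1000).round(1))
p,d=snap('side','s6');q,d=snap('top','t6')
o=np.hstack([cv2.resize(p[60:260,250:450,::-1],(400,400),interpolation=cv2.INTER_CUBIC),cv2.resize(q[170:310,280:420,::-1],(400,400),interpolation=cv2.INTER_CUBIC)])
cv2.imwrite('pics/s6c.png',o)
E
```

```text
[ 0.43  0.42  1.71 -0.77  1.36  2.17] [0.49077766 0.06016432 0.15751814]
turn deg [ 0.07  0.19 -0.43] rows 0.06732648676245831 | then shift cm [-0.29 -0.45 12.6 ] rows 3.076199005683497
slope coords [  5.4 127.    9.5]
```

View pics/s6c.png

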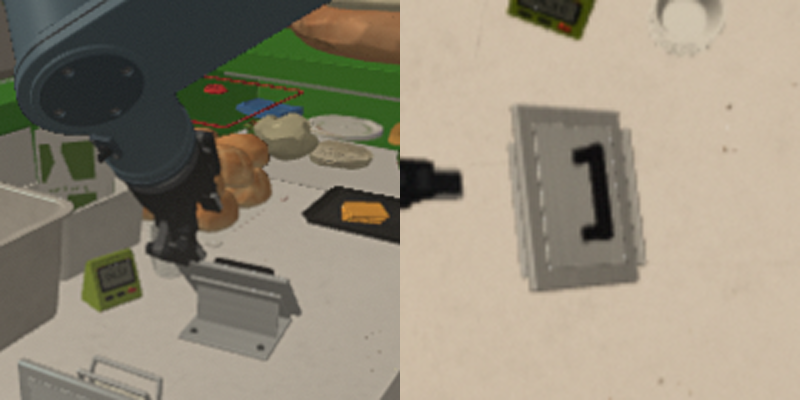

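```bash
python3 - <<'E'
from h import *
for cam,f,b in (('top','t6',(215,250,281,306)),('side','s6',(175,200,320,356))):
    W=cloud(cam,np.load(f'pics/{f}.npz')['d'])[b[0]:b[1],b[2]:b[3]].reshape(-1,3)
    Q=(W-SL[:3,3])@SL[:3,:3]*1000
    k=(W[:,2]>.1)&(Q[:,1]>85)&(abs(Q[:,2])<80)&(abs(Q[:,0])<60);Q=Q[k]
    print(cam,len(Q),'min y',np.percentile(Q[:,1],[0,1,5]).round(1))
    for y in range(90,230,10):
        a=Q[(Q[:,1]>=y)&(Q[:,1]<y+10)]
        if len(a)>3: print(y,len(a),'x',np.percentile(a[:,0],[2,50,98]).round(1),'z',np.percentile(a[:,2],[2,50,98]).round(1))
E
```

```text
top 279 min y [160.8 162.1 167.2]
160 23 x [-3.5  0.1 16.5] z [-17.3  40.1  44.7]
170 39 x [-3.7  5.2 16.3] z [39.6 46.7 48.8]
180 41 x [-3.8  5.3 16.1] z [39.9 46.9 49.6]
190 11 x [-2.8  5.6 12.7] z [42.  46.9 50.3]
200 9 x [-6.1 -4.7 17.2] z [34.2 47.2 65.4]
210 77 x [-6.3  6.7 18.8] z [43.8 64.  68.1]
220 20 x [-5.3  0.8 18.5] z [61.7 68.6 71.5]
side 415 min y [160.9 167.  177.2]
160 9 x [-5.6 -3.3 -0.4] z [-25.2 -22.8 -17.2]
170 18 x [-5.5 -1.5  4.1] z [-29.9 -23.3 -16.8]
180 14 x [-5.8 -1.3  2. ] z [-30.2 -24.2 -17.5]
190 11 x [-5.6 -4.7  1.2] z [-29.5 -21.4 -16.9]
200 33 x [-7.4 -2.3 13.8] z [-47.6 -28.3 -18.5]
210 62 x [-7.2  1.3 15.1] z [-48.9 -27.8 -18. ]
220 59 x [-10.6  -2.6  14. ] z [-51.2 -22.7 -16.1]
```

Request:
arm_command:
  steps: [5, -0.35, -0.45, 0, 0, 0.2, -0.4, 5, 0, 0, 0, 0, 0, 0, 5, 0, 0, 2, 0, 0, 0, 5, 0, 0, 3, 0, 0, 0, 5, 0, 0, 3, 0, 0, 0, 5, 0, 0, 2.5, 0, 0, 0, 5, 0, 0, 1.5, 0, 0, 0, 5, 0, 0, 0.5, 0, 0, 0, 5, 0, 0, 0, 0, 0, 0, 5, 0, 0, 0, 0, 0, 0]

```text
t: 12.4
position: [0.5003, -0.0244, 0.0666]
orientation: [2.354, -0.002, 0.151]
ft_force: [-0.7, 0.1, -0.2]
grip_width: 0.0501
finger_force: 0.0
```

```bash
python3 - <<'E'
from h import *
s=sense();Rg=SL[:3,:3]@E(90,0,0);print(s['ft_force'])
delta(at(SL,.0025,.034-.033,.005),Rg)
print('slope coords',((s['position']-SL[:3,3])@SL[:3,:3]*1000).round(1))
E
```

```text
[-0.65584079  0.12742511 -0.167715  ]
turn deg [ 0.1  -0.05 -0.14] rows 0.02529405507505994 | then shift cm [ 0.04 -0.03  0.16] rows 0.042102727284581386
slope coords [2.1 2.6 5.3]
```

Good alignment; close on the upper edge.

Request:
arm_command:
  steps: [0.2, 0, 0, 0, 0, 0, 0, 0.2, 0, 0, 0, 0, 0, 0, 0.2, 0, 0, 0, 0, 0, 0, 0.2, 0, 0, 0, 0, 0, 0, 0.2, 0, 0, 0, 0, 0, 0, 0.2, 0, 0, 0, 0, 0, 0, 0.2, 0, 0, 0, 0, 0, 0]
  squeeze: 70

```text
t: 12.98
position: [0.5007, -0.0239, 0.0671]
orientation: [2.354, -0.003, 0.153]
ft_force: [-1.9, 3.4, 6.4]
grip_width: 0.007
finger_force: 69.2
```

```bash
python3 - <<'E'
from h import *
s=sense();print(s['grip_width'],s['finger_force'],'F slope',(s['ft_force']@SL[:3,:3]).round(1),s['joint_pos'].round(2))
print('slope coords',((s['position']-SL[:3,3])@SL[:3,:3]*1000).round(1))
E
```

```text
0.0069713284417077925 69.18725967407227 F slope [-1.4  7.2  2. ] [ 0.28  0.51  1.88 -0.91  1.1   2.27]
slope coords [2.5 3.3 5.4]
```

Request:
arm_command:
  steps: [0.2, 0, 0, -0.5, 0, 0, 0, 0.2, 0, 0, -1.5, 0, 0, 0, 0.2, 0, 0, -2.5, 0, 0, 0, 0.2, 0, 0, -3, 0, 0, 0, 0.2, 0, 0, -2.5, 0, 0, 0, 0.2, 0, 0, -2, 0, 0, 0, 0.2, 0, 0, -1, 0, 0, 0, 0.2, 0, 0, 0, 0, 0, 0, 0.2, 0, 0, 0, 0, 0, 0]

```text
t: 13.73
position: [0.4858, 0.067, 0.1571]
orientation: [2.355, -0.001, 0.152]
ft_force: [-0.4, -0.4, -4.0]
grip_width: 0.007
finger_force: 69.1
```

```bash
python3 - <<'E'
from h import *
s=sense();print(s['grip_width'],s['finger_force'],s['ft_force'],s['position'])
delta(at(BAY,0,0,.071+.07+.003),BAY[:3,:3]@FLIP)
E
```

```text
0.0069902661621253056 69.07662034034729 [-0.38694413 -0.38329037 -4.03991469] [0.48575421 0.06696556 0.15714317]
turn deg [45.05 -1.49  3.4 ] rows 6.36665833975753 | then shift cm [  3.4  -13.96   0.51] rows 3.505766164590237
```

Request:
arm_command:
  steps: [0.2, 0, 0, 0, 5.63, -0.19, 0.43, 0.2, 0, 0, 0, 5.63, -0.19, 0.43, 0.2, 0, 0, 0, 5.63, -0.19, 0.43, 0.2, 0, 0, 0, 5.63, -0.19, 0.43, 0.2, 0, 0, 0, 5.63, -0.19, 0.43, 0.2, 0, 0, 0, 5.63, -0.19, 0.43, 0.2, 0, 0, 0, 5.63, -0.19, 0.43, 0.2, 0, 0, 0, 5.63, -0.19, 0.43, 0.2, 0, 0, -1, 0, 0, 0, 0.2, 0, 0, 0, 0, 0, 0]

```text
t: 14.57
position: [0.4859, 0.0637, 0.1679]
orientation: [3.139, 0.001, 0.082]
ft_force: [0.2, 0.7, -2.8]
grip_width: 0.0068
finger_force: 70.0
```

Request:
arm_command:
  steps: [0.2, 0.3, -1.3, 0, 0, 0, 0, 0.2, 0.6, -2.5, 0, 0, 0, 0, 0.2, 0.8, -3, 0, 0, 0, 0, 0.2, 0.8, -3, 0, 0, 0, 0, 0.2, 0.6, -2.5, 0, 0, 0, 0, 0.2, 0.3, -1.3, 0, 0, 0, 0, 0.2, 0, -0.4, 0, 0, 0, 0, 0.2, 0, 0, 0, 0, 0, 0, 0.2, 0, 0, 0, 0, 0, 0]

```text
t: 15.32
position: [0.5069, 0.2087, 0.167]
orientation: [3.139, 0.001, 0.089]
ft_force: [-0.1, -0.2, -3.6]
grip_width: 0.0071
finger_force: 70.0
```

```bash
python3 - <<'E'
from h import *
s=sense();print(s['grip_width'],s['finger_force'],s['ft_force'],s['position'],np.degrees(s['orientation']))
delta(at(BAY,0,0,.071+.07+.003),BAY[:3,:3]@FLIP)
p,d=snap('side','s7');q,d=snap('top','t7')
o=np.hstack([cv2.resize(p[170:350,200:380,::-1],(400,400),interpolation=cv2.INTER_CUBIC),cv2.resize(q[160:280,160:280,::-1],(400,400),interpolation=cv2.INTER_CUBIC)])
cv2.imwrite('pics/s7c.png',o)
E
```

```text
0.007073383117445424 69.96725678443909 [-0.12880723 -0.18356031 -3.59034798] [0.50686872 0.20872392 0.16704737] [1.79858000e+02 6.89180141e-02 5.07724175e+00]
turn deg [ 0.14  0.07 -0.02] rows 0.02245924246728191 | then shift cm [ 0.04 -0.02  1.5 ] rows 0.36715961318808643
```

View pics/s7c.png

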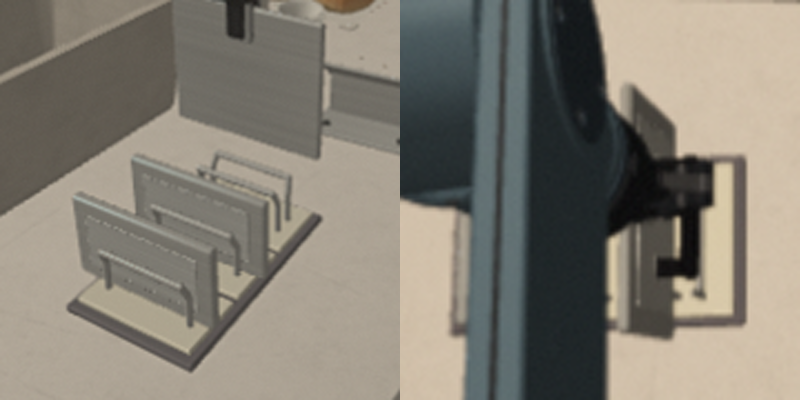

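The lid hangs upright over the empty bay, handle away from the plates (side crop: lid bottom edge (180,115)–(320,157); hoops at (218,155)–(290,180) below). I check the lid and hoops in depth, in bay coordinates.

```bash
python3 - <<'E'
from h import *
iB=np.linalg.inv(BAY)
def bay(W): return (W@iB[:3,:3].T+iB[:3,3])*1000
for cam,f in (('side','side0'),('side','s7'),('side','s4'),('top','top0'),('top','t4')):
    Q=bay(cloud(cam,np.load(f'pics/{f}.npz')['d'])).reshape(-1,3)
    for nm,k in (('+y',(Q[:,1]>4)&(Q[:,1]<28)),('-y',(Q[:,1]<-4)&(Q[:,1]>-28))):
        a=Q[k&(Q[:,2]>43)&(Q[:,2]<58)&(abs(Q[:,0])<60)]
        if len(a)>5: print(cam,f,nm,len(a),'x',np.percentile(a[:,0],[3,97]).round(1),'y',np.percentile(a[:,1],[10,50,90]).round(1),'slope',np.degrees(np.polyfit(a[:,0],a[:,1],1)[0]).round(1),'z',np.median(a[:,2]).round(1))
A,c,m=plate('side','s7',150,250,270,352,-BAY[:3,1],at(BAY,0,.004,.16))
Q=bay(A);print('lid face',len(A),'y',np.median(Q[:,1]).round(1),'n',(m@BAY[:3,:3]).round(3),'x',np.percentile(Q[:,0],[.5,2,98,99.5]).round(1),'zmin',np.percentile(Q[:,2],[.5,2]).round(1))
for lo,hi in((90,110),(110,130),(130,150)):
    a=Q[(Q[:,2]>lo)&(Q[:,2]<hi)];print(lo,a[:,1].mean().round(2),np.percentile(a[:,0],[1,99]).round(1))
E
```

```text
side side0 +y 102 x [-40.7  41.1] y [13.2 16.  17.5] slope 0.3 z 51.9
side side0 -y 116 x [-40.3  41.1] y [-15.9 -13.3 -11.5] slope -0.9 z 50.1
side s7 +y 103 x [-40.1  41.1] y [13.2 16.  17.2] slope 0.5 z 51.8
side s7 -y 118 x [-40.2  40.2] y [-15.2 -13.2 -11.5] slope -0.7 z 50.1
side s4 +y 103 x [-40.5  40.4] y [13.9 16.1 17.1] slope 0.5 z 52.0
side s4 -y 116 x [-40.9  40.3] y [-15.4 -13.  -11.1] slope -1.2 z 50.4
top top0 +y 113 x [-36.3  44.7] y [13.5 16.  19. ] slope 0.3 z 52.1
top top0 -y 75 x [-37.5  43.8] y [-14.9 -12.8 -11.9] slope 0.1 z 52.5
top t4 +y 114 x [-38.3  44.7] y [13.7 16.1 19. ] slope 0.7 z 52.1
top t4 -y 76 x [-38.5  43.7] y [-14.9 -12.8 -11.7] slope -0.3 z 52.6
lid face 3693 y 3.0 n [-0.009 -1.     0.003] x [-76.  -75.   67.3  70.1] zmin [91.8 94.2]
90 2.66 [-75.5  68. ]
110 2.89 [-75.5  69.3]
130 3.03 [-75.5  68.1]
```

Request:
arm_command:
  steps: [0.2, 0.28, -0.23, 0, 0, 0, 0, 0.2, 0, 0, 1, 0, 0, 0, 0.2, 0, 0, 1.2, 0, 0, 0, 0.2, 0, 0, 1, 0, 0, 0, 0.2, 0, 0, 0.8, 0, 0, 0, 0.2, 0, 0, 0.6, 0, 0, 0, 0.2, 0, 0, 0.6, 0, 0, 0, 0.2, 0, 0, 0, 0, 0, 0]

```text
t: 16.08
position: [0.5095, 0.2113, 0.1142]
orientation: [3.141, 0.002, 0.087]
ft_force: [-1.2, -0.5, -3.1]
grip_width: 0.0069
finger_force: 70.1
```

```bash
python3 - <<'E'
from h import *
s=sense();print(s['ft_force'],s['position'],s['wrist_torque']);delta(at(BAY,0,0,.071+.003),BAY[:3,:3]@FLIP)
snap('side','s8');iB=np.linalg.inv(BAY)
A,c,m=plate('side','s8',150,270,260,352,-BAY[:3,1],at(BAY,0,.004,.11))
Q=(A@iB[:3,:3].T+iB[:3,3])*1000
Q=Q[Q[:,2]>65];print('lid face',len(A),'n',(m@BAY[:3,:3]).round(3),'y',np.median(Q[:,1]).round(1),'x',np.percentile(Q[:,0],[.5,2,98,99.5]).round(1))
E
```

```text
[-1.21311218 -0.48424089 -3.10613141] [0.50949969 0.21130055 0.11421156] [-0.02667389 -0.00563328 -0.04491348]
turn deg [ 0.06  0.12 -0.1 ] rows 0.02382367667777658 | then shift cm [-0.25  0.21  3.22] rows 0.7896435803046683
lid face 3201 n [-0.008 -1.     0.005] y 5.3 x [-73.4 -72.1  70.2  72.9]
```

Request:
arm_command:
  steps: [0.2, 0, 0, 0.6, 0, 0, 0, 0.2, 0, 0, 0.6, 0, 0, 0, 0.2, 0, 0, 0.6, 0, 0, 0, 0.2, 0, 0, 0.5, 0, 0, 0, 0.2, 0, 0, 0.3, 0, 0, 0, 0.2, 0, 0, 0, 0, 0, 0]

```text
t: 16.63
position: [0.5096, 0.2115, 0.0887]
orientation: [3.141, 0.002, 0.087]
ft_force: [-0.3, -0.2, -3.3]
grip_width: 0.0068
finger_force: 70.1
```

Request:
arm_command:
  steps: [0.2, 0, 0, 0.2, 0, 0, 0, 0.2, 0, 0, 0.2, 0, 0, 0, 0.2, 0, 0, 0.1, 0, 0, 0, 0.2, 0, 0, 0, 0, 0, 0]

```text
t: 16.97
position: [0.5102, 0.2116, 0.0845]
orientation: [3.141, -0.0, 0.087]
ft_force: [-0.1, 0.2, -3.1]
grip_width: 0.0073
finger_force: 70.1
```

Request:
arm_command:
  steps: [0.2, 0, 0, 0.15, 0, 0, 0, 0.2, 0, 0, 0.1, 0, 0, 0, 0.2, 0, 0, 0, 0, 0, 0]

```text
t: 17.22
position: [0.5106, 0.2116, 0.0824]
orientation: [3.141, -0.001, 0.087]
ft_force: [0.3, 0.6, -1.8]
grip_width: 0.007
finger_force: 70.4
```

Request:
arm_command:
  steps: [0.2, 0, 0, 0.1, 0, 0, 0, 0.2, 0, 0, 0.05, 0, 0, 0, 0.2, 0, 0, 0, 0, 0, 0]

```text
t: 17.47
position: [0.5108, 0.2117, 0.0822]
orientation: [3.141, -0.002, 0.088]
ft_force: [-1.9, -0.4, 7.0]
grip_width: 0.0069
finger_force: 71.8
```

Request:
arm_command:
  steps: [3, 0, 0, 0, 0, 0, 0, 3, 0, 0, 0, 0, 0, 0, 3, 0, 0, 0, 0, 0, 0, 3, 0, 0, 0, 0, 0, 0, 3, 0, 0, -0.5, 0, 0, 0, 3, 0, 0, -1.5, 0, 0, 0, 3, 0, 0, -3, 0, 0, 0, 3, 0, 0, -3, 0, 0, 0, 3, 0, 0, -3, 0, 0, 0, 3, 0, 0, -2, 0, 0, 0, 3, 0, 0, -1, 0, 0, 0, 3, 0, 0, 0, 0, 0, 0]

```text
t: 18.47
position: [0.5116, 0.212, 0.2234]
orientation: [3.141, -0.005, 0.087]
ft_force: [0.7, 0.2, -0.6]
grip_width: 0.0301
finger_force: 0.0
```

```bash
python3 - <<'E'
from h import *
s=sense();print(s['ft_force'],s['position'])
p,d=snap('side','s9');q,d=snap('top','t9');iB=np.linalg.inv(BAY)
A,c,m=plate('side','s9',150,290,250,352,-BAY[:3,1],at(BAY,0,.004,.08))
Q=(A@iB[:3,:3].T+iB[:3,3])*1000;Q=Q[Q[:,2]>65]
print('lid face',len(A),'n',(m@BAY[:3,:3]).round(3),'y',np.median(Q[:,1]).round(1),'x',np.percentile(Q[:,0],[.5,2,98,99.5]).round(1),'ztop',np.percentile(Q[:,2],[98,99.5]).round(1))
o=np.hstack([cv2.resize(p[120:340,180:400,::-1],(400,400),interpolation=cv2.INTER_CUBIC),cv2.resize(q[130:290,160:320,::-1],(400,400),interpolation=cv2.INTER_CUBIC)])
cv2.imwrite('pics/s9c.png',o)
E
```

```text
[ 0.70591157  0.17058368 -0.57044308] [0.51164773 0.21202819 0.22339883]
lid face 3068 n [-0.01  -0.99  -0.144] y -8.1 x [-72.1 -70.7  71.2  74.1] ztop [134.1 134.8]
```

View pics/s9c.png

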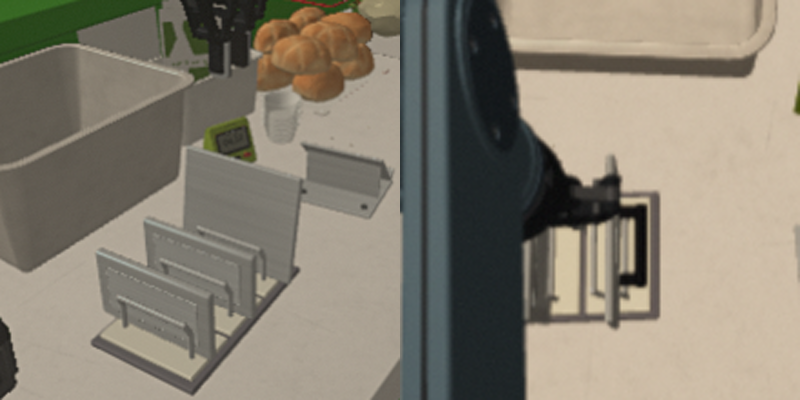

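The lid stands in the empty bay (side crop (185,150)–(300,275)), centred to about 1 mm. It leans about 8° towards the handle side, the plates, timer and cups are undisturbed, and the gripper is clear above it.

```bash
python3 -c "
from plant import *
print(finish_job())"
```

```text
the job is handed in; nothing more can be done
None
```

The job is handed in at about 18.5 s: the lid was laid squarely on the rest and let go, regripped by its upper edge, lowered to the floor of the empty bay and released; it stands centred there, leaning about 8°, with the plates, timer and cups undisturbed in the last pictures.

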